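# Snug the adjustable wrench and tighten the vise's lock nut

## Task

The lock nut of the little acorn vise has worked loose, and the adjustable wrench lies round it with its jaws too wide. Leaving the wrench on the nut, roll its worm until the jaws sit snug on the nut's flats, and only then swing the handle clockwise (seen from above) until the nut's red tab comes up against the yellow stop. Work gently, without pressing hard on the worm or straining the wrench against the stop so that its jaws spring open, leave the wrench snug round the nut, let go, and disturb nothing else on the table.

Things in the scene. Friction and masses are not known exactly. Their poses are not given: they have to be found in the camera images.
- nut_top (a point): Centre of the top face of the brass hex lock nut: 36 mm across flats, 24 mm tall, on the vise's blue plate (plate top 20 mm above the table, this point 44 mm). A steel stud 24 mm thick stands 10 mm above it. A red tab, level with the nut's top, reaches 60 mm from its axis; the yellow stop lug, 26 mm tall, stands on the plate 53 mm from the axis, on the side away from the handle.
- nut (a joint): How far the nut is turned clockwise seen from above, rad: starts at 0 to 0.08, hard stop (tab at lug) at 0.85. It takes about 0.25 N m to turn, 1 to 3 N sideways at the handle point. At the stop the push rises by several N within a few mm: stop there, as about 6 N or more against the stop can spring the jaws open.
- wrench: Steel adjustable wrench, loose, 313 mm long, 0.55 to 0.85 kg, lying flat on the blue plate round the nut. Origin: underside, on the nut's axis when snug. x points from handle to open mouth, y to the movable jaw, z up. Head 16 mm thick, x = -94 to +20 mm, y = -34 to +42; fixed jaw face at y = -18, throat at x = -23 mm. Tightening (clockwise) swings the handle towards its +y.
- worm_top (a point): Crown of the worm: ribbed brass roller, 16 mm thick, 22 mm long, axis along the wrench's y, at x = -58, y = +1, crown z = 19.8 mm, 3.8 mm proud of the head. A fingertip stroking the crown towards the mouth (wrench +x) closes the jaws, 0.6 mm per 8 mm of stroke; lift off between strokes of up to 20 mm. Takes 3 N along the stroke; below 6 N press it slips, 8 to 12 N is right. Never runs back.
- worm: The worm roller itself, part of the wrench: origin at the middle of its axis, 8 mm below the crown; it turns about its own y axis. It can be hurt: never press on it with more than 35 N, touch it slowly.
- handle (a point): Middle of the wrench's handle at x = -170, y = 0, z = 8 mm in the wrench's frame, 28 mm above the table. The handle is a straight bar 26 mm wide and 12 mm thick, from x = -94 to -293 mm, its underside 22 mm above the table. Here it overhangs the blue plate's edge, so fingers can reach down beside it.
- jaw (a joint): How far the movable jaw (wrench's +y side) is closed from its widest, m. Opening between the jaws = 44 mm minus this value. Starts at 3.5 to 5.5 mm; on the nut's flats it halts at about 8 mm, and the finger then slips on the worm, which no longer turns. Jaws are snug within 1.5 mm of that.
- vise: Small blue bench vise, bolted down. Origin: on the table under the nut's axis, z up. Its round plate (120 mm radius, 20 mm thick) is centred there; the wrench's handle starts within 0.1 rad of the vise's -y. The vise itself, 97 mm tall on a foot 150 mm square, stands 170 mm from the origin along +y.
- spare_nut: Bystander, leave alone: loose steel hex nut, 24 mm across flats, 12 mm tall, on the blue plate about 95 mm from the lock nut. Origin under its centre.
- spanner: Bystander, leave alone: small steel spanner lying on the table to the robot's right.
- screwdriver: Bystander, leave alone: red-handled screwdriver lying on the table to the robot's right.
- paint_jar: Bystander, leave alone: closed jar with blue cap, 56 mm wide, 70 mm tall, to the robot's left.
- glue: Bystander, leave alone: bottle with yellow cap, 48 mm wide, 150 mm tall, to the robot's left.
- cup: Bystander, leave alone: blue mug, 76 mm wide, 90 mm tall, to the robot's left.
- bowl: Bystander, leave alone: white bowl, 120 mm wide, 45 mm tall, to the robot's right.

How it is judged:
By the outcome, as a careful person would: the job done as asked, in the order asked, and still so for the second after the job is handed in, with the robot touching nothing.
It also fails if it takes over 72 s, if anything falls off the work surface, if the arm or the gripper's body presses on something with over 40 N, if the wrist force passes 120 N, or if a joint passes its speed limit or range.

## Robot

A 7-joint arm with a two-finger parallel gripper is mounted at the origin on the work surface. World frame = base frame: x ahead of the robot, y to its left, z up, the work surface at z = 0. Lengths are in m, angles in rad, forces in N, time in s.
With the tool pointing down it reaches from about 0.4 to 0.85 m from the base axis. Payload 10.4 kg.
Tool frame: the origin (TCP) lies at the centre of the arm's flange, where the gripper is bolted on; the fingertips stand 182 mm ahead of it and the grasp point (between the pads) lies 164 mm ahead of it; z points along the fingers, y is the line along which they close (so a half turn about z gives the same grasp; the last joint's range is limited). The gripper opens to 87 mm and grips with 3 to 60 N. Pads are 19 mm wide; open, the fingers measure 117 mm over their backs; the gripper's body (75 mm by 190 mm) begins 51 mm behind the grasp point.
Start: joints at [-1.22, 0.332, -0.065, 1.46, 0.022, 1.35, -0.088], TCP at [0.228, 0.582, 0.405] pointing down, gripper open.
Joint ranges: [-2.6, 2.6], [-0.5, 2.12], [-1.47, 1.34], [0.16, 2.42], [-1.27, 4.41], [0.06, 2.06], [-2.6, 2.6]. Speed limits (rad/s): [2.22, 2.22, 2.79, 2.79, 3.14, 3.14, 3.14].

## Interface

Orientations are given as a unit quaternion [x, y, z, w].
In Python, from bench import r, eyes, job gives the robot as it stands. The module is installed in compiled form; this text tells all that it offers.
- The arm moves only by the shell command python3 -m inch 'ROWS' [OPENING] [FORCE]. ROWS is JSON, a list of rows, each a list of 6 numbers: the shift along the tool's x, y, z normalised to -1 to 1, where 1 is 4 cm, then the turn, a rotation vector about the tool's x, y, z normalised to -1 to 1, where 1 is 0.12 rad. In form: [[x, y, z, wx, wy, wz], ...]. A call has exactly 5 rows; each row shifts and turns the commanded pose from where the row before left it, along the tool's axes as they then stand; what a row does not reach is not made up. A row lasts 1/12 s, in which the tool goes at most 41.7 mm and 7.16 degrees, less where a joint would pass 70% of its speed; a pose out of reach is approached as far as the arm can. A call with a number of a shift or a turn outside -1 to 1 is refused whole. A call with a gripper value outside its range is refused whole. OPENING is the gripper command: -1 is shut, 1 is fully open, values between are in proportion, set as the call begins (- or left out, the last holds). The fingers move at their own pace and stop on an object; FORCE is the grip in N (left out, the last holds). Time passes only in rows, so rows that do not move let the fingers close, or fill a call up. It gives the time, the measured TCP pose, the force, the opening and the grip force at its end, in the units of the state.
- r.read_state(): the state, without advancing time (a new reading comes with each control period).
- eyes.camera(name): name is "side" or "top"; returns a dict with "pixels" (420x560x3 uint8, red, green, blue), "fx", "fy", "cx", "cy" (pixels), "extrinsics" (4x4, takes a point from camera to world coordinates). Camera axes: x right, y down, z forward; pixel columns grow to the right and rows downward; lengths in m; the calibration is good to about 2 mm. A picture is of the moment at which its call begins. There is no depth.
- job.close_job(): hands the job in; it is judged then, once.
The state is a dict: "time": time; "joint_positions": joint angles; "joint_vel": joint speeds; "joint_torque": joint torques, N m; "ee_pos": TCP position; "eef_rot": TCP orientation; "ft_force": force on the tool from outside, world axes, zero at the start; "torque": the same for the moment, N m; "width": finger opening in m; "grip_force": force on a finger pad.
Only numpy, scipy, OpenCV 4.12 (cv2) and the standard library are available. Lean on these libraries where they do the work, as an engineer would, in place of code of your own. Each camera call takes 0.05 s, during which the arm holds its last target. There are 200 camera calls.

## Working session

There is one attempt and no reset: what is moved stays moved. The work goes in short steps, Python scripts to look and compute and a shell command to move; the robot and the scene stay as the last step left them, time stands still between calls to the robot, and variables do not carry over. Pictures are saved under pics/ and viewed, at most 10 in all, crops included, and the job is handed in when it is done.

```bash
mkdir -p pics; python3 - <<'E'
from bench import r,eyes
import cv2,json
s=r.read_state()
for k in s: print(k,s[k])
for n in("top","side"):
    c=eyes.camera(n); cv2.imwrite(f"pics/{n}0.png",c["pixels"][:,:,::-1]); print(n,c["fx"],c["fy"],c["cx"],c["cy"],c["extrinsics"])
E
```

```text
time 0.0
joint_positions [-1.21961375  0.33284881 -0.06469681  1.46092854  0.02162274  1.34987562
 -0.08853046]
joint_vel [ 5.22593110e-04  4.24327747e-04  4.46627789e-04 -1.68331727e-03
  6.70057793e-05  1.50426812e-03 -3.21331650e-03]
joint_torque [-7.45155339e-04 -6.23247671e+01  2.37512542e-02 -3.89894557e+01
 -6.16108370e-02  3.99916526e-02  1.51420500e-04]
ee_pos [0.22816581 0.58173008 0.40397426]
eef_rot [ 1.85808990e-01  9.82585647e-01 -6.76822348e-04 -8.43746719e-05]
ft_force [-0.12092935  0.40300311  0.37483271]
torque [-0.02832648 -0.03340858 -0.03668573]
grip_force 0.0
width 0.08711202552647412
top 526.0867467770377 526.0867467770377 281.6051258571165 210.66628756492207 [[ 0.01135872 -0.99337578  0.11434837  0.40333165]
 [-0.99988974 -0.01237761 -0.0082043   0.05878822]
 [ 0.00956531 -0.11424257 -0.99340684  1.3702102 ]
 [ 0.          0.          0.          1.        ]]
side 437.1635685525688 437.1635685525688 272.6136714087157 207.51795341041912 [[ 0.81539522 -0.43150856  0.38591579  0.05461447]
 [-0.57889004 -0.60302744  0.54885721 -0.66084509]
 [-0.00411878 -0.67093835 -0.7415017   1.0048453 ]
 [ 0.          0.          0.          1.        ]]
```

View pics/top0.png

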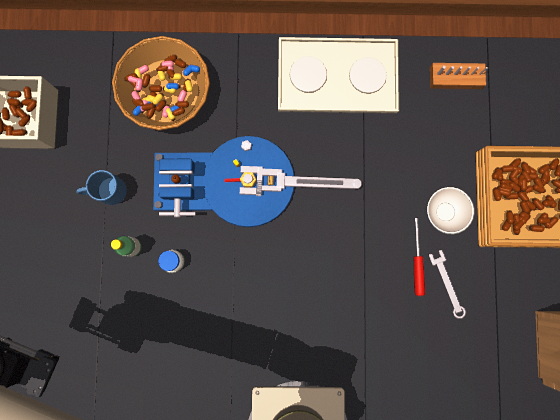

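View pics/side0.png

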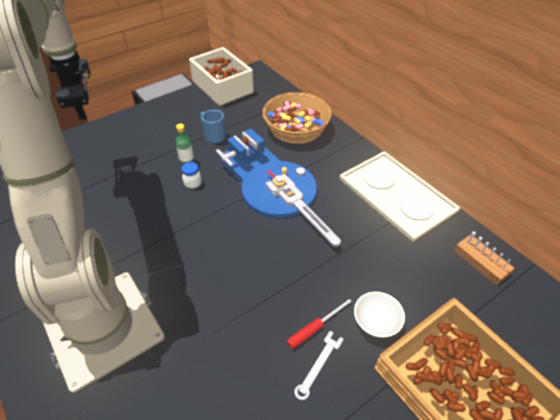

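The top view shows the plate centred near (248,181), with the nut there, the wrench handle running right to (358,184), and the red tab pointing left at (228,181). The yellow stop is at (236,162). I'll zoom in for accuracy.

```bash
cat > h.py <<'E'
import numpy as np
from bench import r,eyes
from scipy.spatial.transform import Rotation as R
def ray(c,u,v,z):
    E=np.array(c["extrinsics"]); d=E[:3,:3]@[(u-c["cx"])/c["fx"],(v-c["cy"])/c["fy"],1]; o=E[:3,3]
    return o+d*(z-o[2])/d[2]
def st():
    s=r.read_state(); q=R.from_quat(s["eef_rot"]); return s,np.array(s["ee_pos"]),q
E
python3 - <<'E'
import cv2
im=cv2.imread("pics/top0.png")[130:235,200:370]; im=cv2.resize(im,None,fx=4.7,fy=4.7,interpolation=cv2.INTER_CUBIC); cv2.imwrite("pics/z1.png",im)
E
```

```text
(no output)
```

View pics/z1.png

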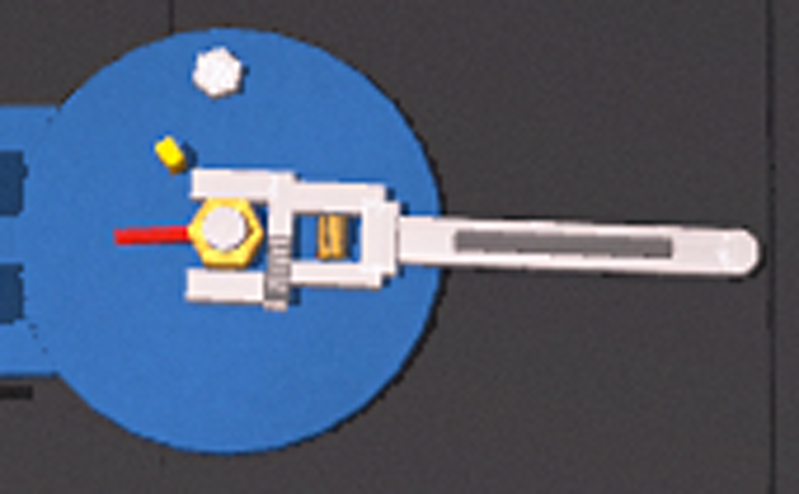

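Zoomed view (×4.7, origin 200,130): nut centre about (226,230), worm crown about (332,237), handle from (400,238) to its end at (757,250), tab to the left, yellow lug at (170,153), spare nut at (218,72).

```bash
cat >> h.py <<'E'
def rpt(wm,ax):
    s,p,q=st(); print("t",s["time"],"tcp",p.round(4),"eul",q.as_euler('xyz',degrees=True).round(2),"joints",np.round(s["joint_positions"],2),"f",np.round(s["ft_force"],1))
    print("R",q.as_matrix().round(3).tolist())
E
python3 - <<'E'
from h import *
import cv2
c=eyes.camera("top"); f=lambda x,y,z:ray(c,200+(x+.5)/4.7-.5,130+(y+.5)/4.7-.5,z)
nut=f(226,230,.044);worm=f(332,237,.0398);h1=f(400,239,.034);h2=f(757,250,.034)
for n,p in dict(nut=nut,stud=f(224,228,.054),worm=worm,h1=h1,h2=h2,lug=f(170,153,.046),spare=f(218,72,.032),pl=f(441,235,.02),pt=f(232,28,.02),pb=f(232,453,.02)).items(): print(n,p.round(4))
# handle axis via mask lines
hsv=cv2.cvtColor(c["pixels"],cv2.COLOR_RGB2HSV); g=c["pixels"].min(2)>150
pts=[]
for u in range(290,352):
    v=np.where(c["pixels"][165:200,u].min(1)>75)[0]
    pts.append((u,165+(v.min()+v.max())/2))
P=np.array([ray(c,u,v,.034)[:2] for u,v in pts]); k=np.polyfit(P[:,1],P[:,0],1); print("x=",k)
b=cv2.inRange(hsv,(100,120,60),(125,255,255)); b[:, :200]=0; b[:,300:]=0
d=h2-h1; print("dir handle",np.arctan2(d[0],-d[1]), "fit",np.arctan(-k[0]))
wx=np.array([-np.sin(np.arctan(-k[0])),np.cos(np.arctan(k[0]))]); print("wx",wx, "dist worm-nut",np.linalg.norm(worm-nut))
rpt(0,0)
E
```

```text
nut [0.6375 0.1354 0.044 ]
stud [0.6368 0.1359 0.054 ]
worm [0.6351 0.0778 0.0398]
h1 [0.6355 0.0406 0.034 ]
h2 [ 0.6319 -0.1551  0.034 ]
lug [0.6792 0.1665 0.046 ]
spare [0.728  0.1422 0.032 ]
pl [0.6405 0.0178 0.02  ]
pt [0.7561 0.1356 0.02  ]
pb [0.518  0.1312 0.02  ]
x= [0.02530667 0.63391785]
dir handle -0.01819069162979006 fit -0.02530127201103186
wx [0.02529857 0.99967994] dist worm-nut 0.05778104803573638
t 0.15 tcp [0.2282 0.5818 0.4041] eul [-179.94    0.    158.58] joints [-1.22  0.33 -0.06  1.46  0.02  1.35 -0.09] f [-0.3  0.2  0. ]
R [[-0.931, 0.365, -0.0], [0.365, 0.931, -0.001], [-0.0, -0.001, -1.0]]
```

```bash
M="python3 -m inch"
python3 -m inch '[[-0.3,-0.17,0,0,0,0],[-0.705,-0.41,0,0,0,0],[-0.705,-0.41,0,0,0,0],[-0.705,-0.41,0,0,0,0],[-0.705,-0.41,0,0,0,0]]' -1 20
python3 -m inch '[[-0.705,-0.41,0,0,0,0],[-0.705,-0.41,0,0,0,0],[-0.705,-0.41,0,0,0,0],[-0.705,-0.41,0,0,0,0],[-0.705,-0.41,0,0,0,0]]'
python3 -m inch '[[-0.705,-0.41,0,0,0,0],[-0.705,-0.41,0,0,0,0],[-0.705,-0.41,0,0,0,0],[-0.705,-0.41,0,0,0,0],[-0.705,-0.41,0,0,0,0]]'
python3 -m inch '[[-0.705,-0.41,0,0,0,0],[-0.705,-0.41,0,0,0,0],[-0.705,-0.41,0,0,0,0],[-0.705,-0.41,0,0,0,0],[-0.3,-0.17,0,0,0,0]]'
python3 -m inch '[[0,0,0,0,0,0.5],[0,0,0,0,0,0.9],[0,0,0,0,0,0.9],[0,0,0,0,0,0.9],[0,0,0,0,0,0.9]]'
python3 -m inch '[[0,0,0,0,0,0.9],[0,0,0,0,0,0.9],[0,0,0,0,0,0.9],[0,0,0,0,0,0.9],[0,0,0,0,0,0.9]]'
python3 -m inch '[[0,0,0,0,0,0.9],[0,0,0,0,0,0.68],[0,0,0,0,0,0],[0,0,0,0,0,0],[0,0,0,0,0,0]]'
python3 -c "from h import *;rpt(0,0)"
```

```text
time: 0.57
ee_pos: [0.3193, 0.4666, 0.4047]
eef_rot: [0.186, 0.983, -0.0, 0.0]
ft_force: [0.5, 0.4, -0.3]
width: 0.0616
grip_force: 0.0
time: 0.98
ee_pos: [0.4203, 0.3384, 0.4048]
eef_rot: [0.186, 0.983, 0.0, 0.0]
ft_force: [0.4, 1.1, -0.5]
width: 0.0283
grip_force: 0.0
time: 1.4
ee_pos: [0.5213, 0.2106, 0.4048]
eef_rot: [0.186, 0.983, 0.0, 0.0]
ft_force: [0.1, 0.2, 1.0]
width: 0.0018
grip_force: 0.0
time: 1.82
ee_pos: [0.6118, 0.0945, 0.4047]
eef_rot: [0.188, 0.982, -0.001, 0.0]
ft_force: [0.3, -0.5, 0.6]
width: 0.0005
grip_force: 0.0
time: 2.23
ee_pos: [0.61, 0.0996, 0.4046]
eef_rot: [0.422, 0.907, 0.0, -0.0]
ft_force: [-0.3, 0.8, -0.5]
width: 0.0007
grip_force: 0.0
time: 2.65
ee_pos: [0.61, 0.0996, 0.4047]
eef_rot: [0.649, 0.761, 0.0, -0.0]
ft_force: [-0.3, 1.2, -0.4]
width: 0.0005
grip_force: 0.0
time: 3.07
ee_pos: [0.6102, 0.1, 0.4047]
eef_rot: [0.715, 0.699, 0.0, -0.0]
ft_force: [0.6, -0.4, 1.2]
width: 0.0004
grip_force: 0.0
t 3.0667 tcp [0.6102 0.1    0.4047] eul [-1.7999e+02 -1.0000e-02  8.8750e+01] joints [-0.63  0.34  0.51  1.51 -0.17  1.34 -0.13] f [ 0.6 -0.4  1.2]
R [[0.022, 1.0, -0.0], [1.0, -0.022, 0.0], [0.0, -0.0, -1.0]]
```

```bash
python3 -m inch '[[-0.42,0.32,0.5,0,0,0],[-0.42,0.32,0.8,0,0,0],[0,0,0.8,0,0,0],[0,0,0.8,0,0,0],[0,0,0.8,0,0,0]]'
python3 -m inch '[[0,0,0.5,0,0,0],[0,0,0.1,0,0,0],[0,0,0,0,0,0],[0,0,0,0,0,0],[0,0,0,0,0,0]]'
python3 -c "
from h import *;rpt(0,0)
import cv2
for n in('top','side'):
    c=eyes.camera(n); cv2.imwrite(f'pics/{n}1.png',c['pixels'][:,:,::-1])
im=cv2.imread('pics/side1.png')[120:270,190:390]; cv2.imwrite('pics/z2.png',cv2.resize(im,None,fx=4,fy=4,interpolation=cv2.INTER_CUBIC))
"
```

```text
time: 3.48
ee_pos: [0.635, 0.0654, 0.2553]
eef_rot: [0.715, 0.699, 0.0, -0.0]
ft_force: [0.5, 0.2, -0.1]
width: 0.0006
grip_force: 0.0
time: 3.9
ee_pos: [0.6359, 0.066, 0.2348]
eef_rot: [0.716, 0.699, 0.001, 0.001]
ft_force: [0.6, 0.5, 0.0]
width: 0.0006
grip_force: 0.0
t 3.9 tcp [0.6359 0.066  0.2348] eul [ 1.7983e+02 -5.0000e-02  8.8620e+01] joints [-0.53  0.54  0.47  1.62 -0.27  1.04 -0.  ] f [0.6 0.5 0. ]
R [[0.024, 1.0, 0.003], [1.0, -0.024, 0.001], [0.001, 0.003, -1.0]]
```

View pics/z2.png

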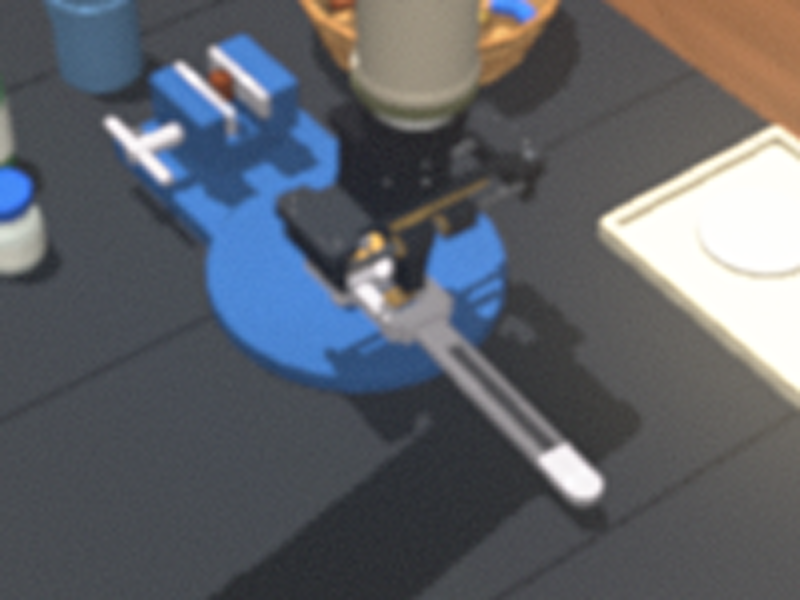

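The fingertips hang just over the worm (crop 410,260). I'll move forward 4 mm, then creep down onto the crown.

```bash
python3 -m inch '[[0.1,0,0.1,0,0,0],[0,0,0.1,0,0,0],[0,0,0.03,0,0,0],[0,0,0,0,0,0],[0,0,0,0,0,0]]'
python3 -m inch '[[0,0,0.025,0,0,0],[0,0,0.025,0,0,0],[0,0,0,0,0,0],[0,0,0,0,0,0],[0,0,0,0,0,0]]'
```

```text
time: 4.42
ee_pos: [0.6352, 0.07, 0.2234]
eef_rot: [0.716, 0.698, -0.0, -0.0]
ft_force: [0.2, -0.3, -0.4]
width: 0.0004
grip_force: 0.0
time: 4.83
ee_pos: [0.6354, 0.0699, 0.2223]
eef_rot: [0.716, 0.698, 0.0, 0.0]
ft_force: [-1.1, 0.3, 7.0]
width: 0.0004
grip_force: 3.2
```

```bash
python3 -m inch '[[0,0,0.01,0,0,0],[0,0,0,0,0,0],[0,0,0,0,0,0],[0,0,0,0,0,0],[0,0,0,0,0,0]]'
```

```text
time: 5.25
ee_pos: [0.6354, 0.0699, 0.2222]
eef_rot: [0.716, 0.698, 0.0, 0.0]
ft_force: [-3.4, -0.9, 10.4]
width: 0.0004
grip_force: 4.7
```

```bash
python3 -m inch '[[0.05,0,0,0,0,0],[0.075,0,0,0,0,0],[0.075,0,0,0,0,0],[0.075,0,0,0,0,0],[0.075,0,0,0,0,0]]'
python3 -m inch '[[0,0,0,0,0,0],[0,0,-0.1,0,0,0],[0,0,-0.05,0,0,0],[0,0,0,0,0,0],[0,0,0,0,0,0]]'
cat >see.py <<'E'
from h import *
import cv2,sys
rpt(0,0)
c=eyes.camera('top'); cv2.imwrite('pics/t_%s.png'%sys.argv[1],cv2.resize(c['pixels'][130:235,200:370,::-1],None,fx=4.7,fy=4.7,interpolation=cv2.INTER_CUBIC))
E
python3 see.py a
```

```text
time: 5.67
ee_pos: [0.6358, 0.083, 0.2222]
eef_rot: [0.716, 0.698, -0.0, 0.0]
ft_force: [-4.0, -3.4, 10.2]
width: 0.0006
grip_force: 4.9
time: 6.08
ee_pos: [0.6356, 0.0841, 0.2272]
eef_rot: [0.716, 0.698, 0.0, 0.0]
ft_force: [-0.6, -0.3, -0.3]
width: 0.0004
grip_force: 0.0
t 6.0833 tcp [0.6356 0.0841 0.2272] eul [ 1.7999e+02 -1.0000e-02  8.8590e+01] joints [-0.55  0.55  0.46  1.62 -0.27  1.04 -0.03] f [-0.6 -0.3 -0.3]
R [[0.025, 1.0, 0.0], [1.0, -0.025, 0.0], [0.0, 0.0, -1.0]]
```

```bash
for i in 1 2; do
python3 -m inch '[[-0.25,0,0,0,0,0],[-0.1,0,0.07,0,0,0],[0,0,0.04,0,0,0],[0,0,0.02,0,0,0],[0,0,0.02,0,0,0]]'
python3 -m inch '[[0,0,0,0,0,0],[0,0,0,0,0,0],[0,0,0,0,0,0],[0,0,0,0,0,0],[0,0,0,0,0,0]]' | grep force
python3 -m inch '[[0.05,0,0,0,0,0],[0.075,0,0,0,0,0],[0.075,0,0,0,0,0],[0.075,0,0,0,0,0],[0.075,0,0,0,0,0]]' | grep -E "ee_pos|ft"
python3 -m inch '[[0,0,0,0,0,0],[0,0,-0.1,0,0,0],[0,0,-0.05,0,0,0],[0,0,0,0,0,0],[0,0,0,0,0,0]]'|grep -E "time|ee_pos|ft"
done
```

```text
time: 6.55
ee_pos: [0.6353, 0.0692, 0.222]
eef_rot: [0.716, 0.698, -0.0, 0.0]
ft_force: [-6.9, -2.5, 17.4]
width: 0.0003
grip_force: 8.6
ft_force: [-4.5, -2.7, 11.6]
grip_force: 6.0
ee_pos: [0.6356, 0.083, 0.2221]
ft_force: [-3.9, -3.6, 11.7]
time: 7.8
ee_pos: [0.6355, 0.0842, 0.227]
ft_force: [-0.1, 0.1, 0.6]
time: 8.22
ee_pos: [0.6353, 0.0692, 0.222]
eef_rot: [0.716, 0.698, -0.0, 0.0]
ft_force: [-7.2, -2.3, 16.5]
width: 0.0004
grip_force: 8.7
ft_force: [-4.9, -2.3, 11.8]
grip_force: 6.1
ee_pos: [0.6356, 0.083, 0.2221]
ft_force: [-6.1, -3.0, 12.7]
time: 9.47
ee_pos: [0.6355, 0.0842, 0.227]
ft_force: [0.5, -0.5, -0.3]
```

```bash
for i in 1 2; do
python3 -m inch '[[-0.25,0,0,0,0,0],[-0.1,0,0.07,0,0,0],[0,0,0.03,0,0,0],[0,0,0.01,0,0,0],[0,0,0.01,0,0,0]]' | grep time
python3 -m inch '[[0,0,0.01,0,0,0],[0,0,0.01,0,0,0],[0,0,0.01,0,0,0],[0,0,0,0,0,0],[0,0,0,0,0,0]]' | grep force
python3 -m inch '[[0.05,0,0,0,0,0],[0.075,0,0,0,0,0],[0.075,0,0,0,0,0],[0.075,0,0,0,0,0],[0.075,0,0,0,0,0]]' | grep -E "ee_pos|ft"
python3 -m inch '[[0,0,0,0,0,0],[0,0,-0.1,0,0,0],[0,0,-0.05,0,0,0],[0,0,0,0,0,0],[0,0,0,0,0,0]]'|grep -E "time|ee_pos|ft"
done
python3 -m inch '[[0,0,-0.6,0,0,0],[0,0,-0.9,0,0,0],[0,0,-0.9,0,0,0],[-0.9,0,0,0,0,0],[-0.9,0,0,0,0,0]]'|grep ee
python3 -m inch '[[-0.9,0,0,0,0,0],[-0.9,0,0,0,0,0],[-0.5,0,0,0,0,0],[0,0,0,0,0,0],[0,0,0,0,0,0]]'|grep ee
python3 see.py b
```

```text
time: 9.88
ft_force: [-5.4, -2.7, 12.4]
grip_force: 5.8
ee_pos: [0.6356, 0.0834, 0.2221]
ft_force: [-5.9, -4.2, 11.8]
time: 11.13
ee_pos: [0.6355, 0.0844, 0.2271]
ft_force: [-0.8, -0.6, -0.4]
time: 11.55
ft_force: [-5.1, -2.0, 12.1]
grip_force: 5.9
ee_pos: [0.6354, 0.0822, 0.2221]
ft_force: [-6.9, -8.6, 13.2]
time: 12.8
ee_pos: [0.6356, 0.0847, 0.2271]
ft_force: [-0.2, -0.2, -0.1]
ee_pos: [0.6345, 0.0141, 0.3254]
eef_rot: [0.714, 0.7, 0.002, 0.001]
ee_pos: [0.6313, -0.0812, 0.3229]
eef_rot: [0.717, 0.697, -0.0, -0.0]
t 13.6333 tcp [ 0.6313 -0.0812  0.3229] eul [-179.99   -0.     88.45] joints [-0.36  0.45  0.55  1.56 -0.24  1.21  0.21] f [ 1.  1. -1.]
R [[0.027, 1.0, -0.0], [1.0, -0.027, 0.0], [0.0, -0.0, -1.0]]
```

View pics/t_b.png

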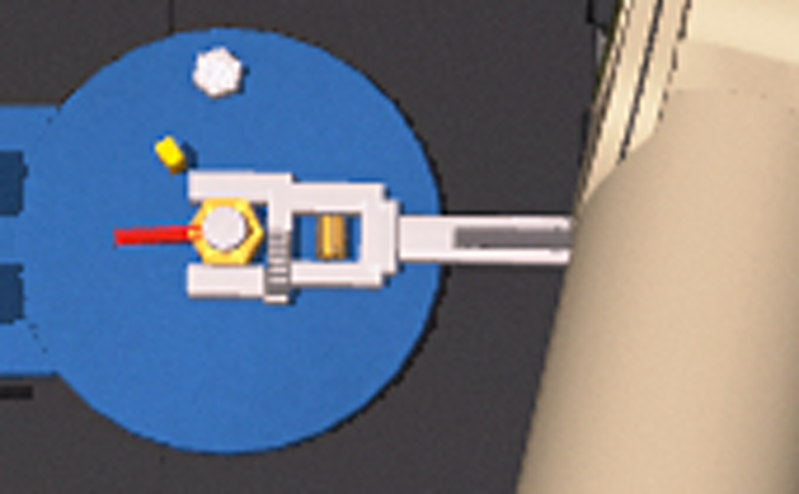

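The lower jaw now touches the nut (crop inner faces y≈200 and 263, ≈36 mm apart). The last stroke met 8.6 N and slipped, so the jaws are snug. Next I'll measure the handle line.

```bash
python3 - <<'E'
from h import *
import cv2
im=cv2.cvtColor(eyes.camera('top')['pixels'],cv2.COLOR_RGB2GRAY).astype(float)
c=eyes.camera('top'); P=[]
for u in range(290,318):
    col=im[165:200,u]; b=75
    i=np.where(col>b)[0]; a,z=i.min(),i.max()
    lo=a-(col[a]-b)/(col[a]-col[a-1]); hi=z+(col[z]-b)/(col[z]-col[z+1])
    P.append(ray(c,u,165+(lo+hi)/2,.034)[:2])
P=np.array(P); k=np.polyfit(P[:,1],P[:,0],1); print(k, P[0],P[-1])
E
```

```text
Traceback (most recent call last):
IndexError: index 35 is out of bounds for axis 0 with size 35
```

```bash
python3 - <<'E'
from h import *
import cv2
c=eyes.camera('top'); im=cv2.cvtColor(c['pixels'],cv2.COLOR_RGB2GRAY).astype(float); P=[];b=95
for u in range(288,319):
    col=im[165:200,u]; i=np.where(col>b)[0]; a,z=i.min(),i.max()
    if a<2 or z>32 or z-a>14: continue
    lo=a-(col[a]-b)/(col[a]-col[a-1]); hi=z+(col[z]-b)/(col[z]-col[z+1])
    P.append(ray(c,u,165+(lo+hi)/2,.034)[:2])
P=np.array(P); k=np.polyfit(P[:,1],P[:,0],1); print(k,len(P), P[0],P[-1])
E
```

```text
[-0.00648725  0.63589278] 24 [0.63576396 0.01930897] [ 0.63614859 -0.03993663]
```

```bash
python3 -m inch '[[0.5,0.04,0,0,0,-0.14],[0.67,0.045,0,0,0,-0.14],[0,0,0,0,0,0],[0,0,0,0,0,0],[0,0,0,0,0,0]]' -0.1 5
python3 -m inch '[[0,0,0.4,0,0,0],[0,0,0.7,0,0,0],[0,0,0.4,0,0,0],[0,0,0,0,0,0],[0,0,0,0,0,0]]'
python3 - <<'E'
from h import *
import cv2
rpt(0,0)
c=eyes.camera('side'); cv2.imwrite('pics/s_c.png',cv2.resize(c['pixels'][120:270,190:390,::-1],None,fx=4,fy=4,interpolation=cv2.INTER_CUBIC))
E
```

```text
time: 14.25
ee_pos: [0.6356, -0.0324, 0.3231]
eef_rot: [0.703, 0.711, -0.0, -0.0]
ft_force: [-0.1, 0.1, -0.2]
width: 0.0256
grip_force: 0.0
time: 14.67
ee_pos: [0.6354, -0.0338, 0.2629]
eef_rot: [0.704, 0.71, -0.001, -0.0]
ft_force: [-0.0, -0.0, 0.7]
width: 0.039
grip_force: 0.0
t 14.6667 tcp [ 0.6354 -0.0338  0.2629] eul [-1.7992e+02  3.0000e-02  9.0460e+01] joints [-0.4   0.5   0.51  1.61 -0.27  1.1   0.18] f [-0.  -0.   0.7]
R [[-0.008, 1.0, -0.001], [1.0, 0.008, -0.001], [-0.0, -0.001, -1.0]]
```

View pics/s_c.png

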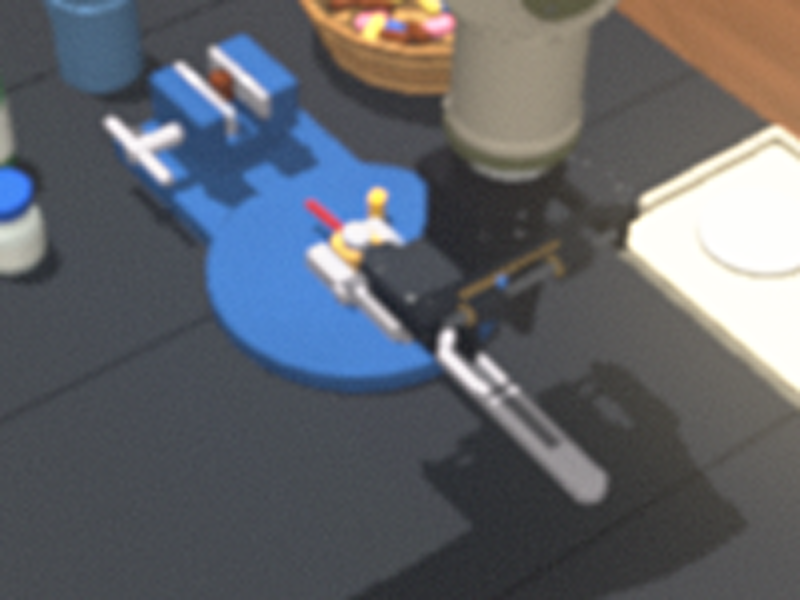

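The handle lies under the gap between the open fingers (crop 470,350). I'll descend slowly around it.

```bash
python3 -m inch '[[0,0,0.2,0,0,0],[0,0,0.25,0,0,0],[0,0,0.2,0,0,0],[0,0,0.05,0,0,0],[0,0,0,0,0,0]]'
python3 -m inch '[[0,0,0.2,0,0,0],[0,0,0.2,0,0,0],[0,0,0.2,0,0,0],[0,0,0.2,0,0,0],[0,0,0,0,0,0]]'
```

```text
time: 15.13
ee_pos: [0.6353, -0.0331, 0.2341]
eef_rot: [0.704, 0.71, -0.001, -0.001]
ft_force: [0.1, -0.4, -1.1]
width: 0.0389
grip_force: 0.0
time: 15.55
ee_pos: [0.6349, -0.033, 0.2009]
eef_rot: [0.704, 0.71, -0.001, -0.001]
ft_force: [-0.5, 0.3, 0.1]
width: 0.0396
grip_force: 0.0
```

```bash
python3 -m inch '[[0,-0.03,0,0,0,0],[0,-0.03,0,0,0,0],[0,-0.03,0,0,0,0],[0,-0.03,0,0,0,0],[0,-0.03,0,0,0,0]]' | grep -E "ee|ft|gr"
python3 -m inch '[[0,-0.03,0,0,0,0],[0,-0.02,0,0,0,0],[0,0,0,0,0,0],[0,0,0,0,0,0],[0,0,0,0,0,0]]'| grep -E "ee|ft|gr"
```

```text
ee_pos: [0.6298, -0.0332, 0.2036]
eef_rot: [0.704, 0.71, 0.001, 0.0]
ft_force: [3.5, -0.4, -1.5]
grip_force: 1.5
ee_pos: [0.6279, -0.0334, 0.2035]
eef_rot: [0.704, 0.71, 0.0, 0.0]
ft_force: [3.0, -0.1, 1.6]
grip_force: 1.6
```

```bash
python3 -m inch '[[0.005,-0.127,0.02,0,0,0.25],[0.007,-0.127,0.02,0,0,0.25],[0.007,-0.127,0,0,0,0.25],[0.007,-0.127,0,0,0,0.25],[0.007,-0.127,0,0,0,0.25]]' | grep -E "ee|eef|ft|gr"
python3 -m inch '[[0.007,-0.127,0,0,0,0.25],[0.007,-0.127,0,0,0,0.25],[0.007,-0.127,0,0,0,0.25],[0.007,-0.127,0,0,0,0.25],[0.007,-0.127,0,0,0,0.25]]' | grep -E "ee|eef|ft|gr"
python3 see.py d
```

```text
ee_pos: [0.6031, -0.0303, 0.2025]
eef_rot: [0.756, 0.655, 0.001, 0.001]
ft_force: [5.5, 1.3, 3.4]
grip_force: 2.8
ee_pos: [0.5785, -0.0236, 0.2024]
eef_rot: [0.802, 0.597, 0.002, 0.001]
ft_force: [6.4, 1.9, 2.3]
grip_force: 2.5
t 17.2167 tcp [ 0.5785 -0.0236  0.2024] eul [ 1.7984e+02 -1.0000e-01  7.3280e+01] joints [-0.49  0.48  0.56  1.82 -0.31  0.93 -0.09] f [6.4 1.9 2.3]
R [[0.288, 0.958, 0.003], [0.958, -0.288, 0.001], [0.002, 0.003, -1.0]]
```

View pics/t_d.png

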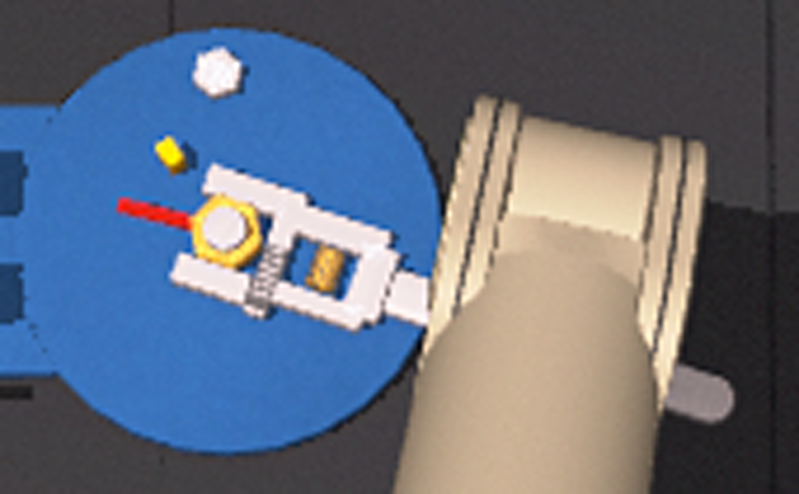

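The nut turns with the wrench: the red tab tip has moved from (115,237) to (120,205), about 0.3 rad, and the jaws stay snug. I'll continue at a slower pace.

```bash
for i in 1 2 3; do
python3 -m inch '[[0.004,-0.0845,0,0,0,0.167],[0.004,-0.0845,0,0,0,0.167],[0.004,-0.0845,0,0,0,0.167],[0.004,-0.0845,0,0,0,0.167],[0.004,-0.0845,0,0,0,0.167]]' | grep -E "ee|ft|gr"
done
python3 see.py e
```

```text
ee_pos: [0.5626, -0.0176, 0.202]
eef_rot: [0.831, 0.556, 0.001, 0.0]
ft_force: [5.2, 0.7, 1.2]
grip_force: 2.1
ee_pos: [0.5475, -0.0098, 0.2019]
eef_rot: [0.858, 0.514, 0.001, 0.0]
ft_force: [5.4, 0.7, 0.6]
grip_force: 2.0
ee_pos: [0.5329, -0.0008, 0.2017]
eef_rot: [0.883, 0.47, 0.0, 0.0]
ft_force: [4.8, -0.1, 0.7]
grip_force: 2.1
t 18.5167 tcp [ 0.5329 -0.0008  0.2017] eul [ 1.7997e+02 -2.0000e-02  5.6020e+01] joints [-0.63  0.4   0.64  1.94 -0.3   0.9  -0.43] f [ 4.8 -0.1  0.7]
R [[0.559, 0.829, 0.001], [0.829, -0.559, 0.0], [0.0, 0.001, -1.0]]
```

View pics/t_e.png

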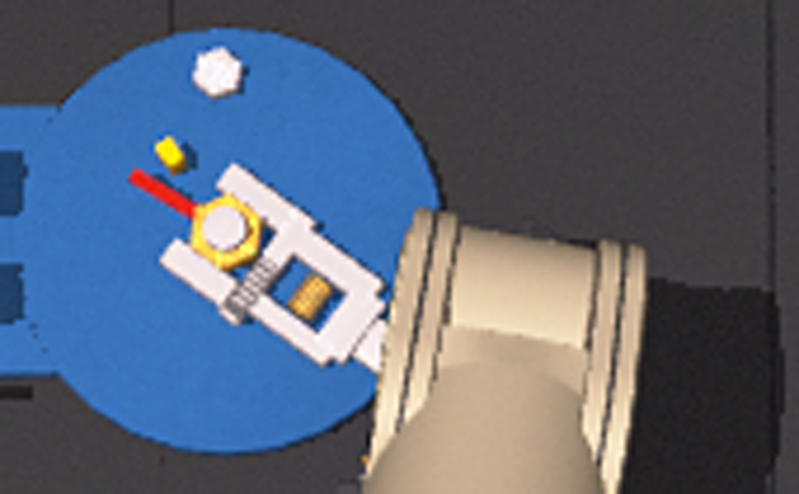

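The tab is at (133,176), with roughly 0.2 rad left to the lug at (172,155). I'll go in finer, slower steps and watch the force.

```bash
cat > f.py <<'E'
from h import *
s,p,q=st(); m=q.as_matrix(); print("t",round(s["time"],2),"push",round(float(m[:,1]@s["ft_force"]),2),"x",round(float(m[:,0]@s["ft_force"]),2),"tcp",p.round(4),"yaw",q.as_euler('xyz').round(3)[2],"grip",s["grip_force"])
E
python3 f.py
python3 -m inch '[[0.002,-0.051,0,0,0,0.1],[0.002,-0.051,0,0,0,0.1],[0.002,-0.051,0,0,0,0.1],[0.002,-0.051,0,0,0,0.1],[0.002,-0.051,0,0,0,0.1]]' >/dev/null; python3 f.py
python3 -m inch '[[0.002,-0.051,0,0,0,0.1],[0.002,-0.051,0,0,0,0.1],[0.002,-0.051,0,0,0,0.1],[0.001,-0.026,0,0,0,0.05],[0.001,-0.026,0,0,0,0.05]]' >/dev/null; python3 f.py
```

```text
t 18.57 push 3.89 x 0.91 tcp [ 5.325e-01 -5.000e-04  2.016e-01] yaw 0.976 grip 1.641806736588478
t 18.98 push 4.03 x 2.6 tcp [0.5247 0.0054 0.2016] yaw 0.918 grip 1.9810319691896439
t 19.4 push 4.37 x 2.71 tcp [0.5184 0.0107 0.2015] yaw 0.871 grip 1.9299720972776413
```

```bash
for i in 1 2 3; do
python3 -m inch '[[0.001,-0.017,0,0,0,0.033],[0.001,-0.017,0,0,0,0.033],[0.001,-0.017,0,0,0,0.033],[0.001,-0.017,0,0,0,0.033],[0.001,-0.017,0,0,0,0.033]]' >/dev/null; python3 f.py; done
```

```text
t 19.82 push 3.57 x 2.85 tcp [0.5161 0.013  0.2015] yaw 0.851 grip 1.9280149787664413
t 20.23 push 3.17 x 2.99 tcp [0.5137 0.0155 0.2015] yaw 0.831 grip 1.9113662838935852
t 20.65 push 3.46 x 2.06 tcp [0.5113 0.0179 0.2015] yaw 0.811 grip 1.8883292376995087
```

```bash
for i in 1 2; do
python3 -m inch '[[0.001,-0.017,0,0,0,0.033],[0.001,-0.017,0,0,0,0.033],[0.001,-0.017,0,0,0,0.033],[0.001,-0.013,0,0,0,0.025],[0,0,0,0,0,0]]' >/dev/null; python3 f.py; done
```

```text
t 21.07 push 4.07 x 3.05 tcp [0.5095 0.0198 0.2015] yaw 0.797 grip 1.5959896892309189
t 21.48 push 3.26 x 2.81 tcp [0.5077 0.0217 0.2015] yaw 0.782 grip 1.6413744539022446
```

```bash
cat > tab.py <<'E'
from h import *
import cv2
c=eyes.camera('top'); h=cv2.cvtColor(c['pixels'],cv2.COLOR_RGB2HSV)[130:200,205:270]
m=(((h[...,0]<6)|(h[...,0]>174))&(h[...,1]>150)&(h[...,2]>90))
y=((h[...,0]>22)&(h[...,0]<34)&(h[...,1]>150)&(h[...,2]>90)); y[40:]=0
v,u=np.where(m); P=np.array([ray(c,a+205,b+130,.044)[:2] for a,b in zip(u,v)]); C=np.array([.637,.1355])
d=P.mean(0)-C; print("tab ang",np.arctan2(d[0],d[1]).round(3),len(P))
v,u=np.where(y); d=np.mean([ray(c,a+205,b+130,.046)[:2] for a,b in zip(u,v)],0)-C; print("lug ang",np.arctan2(d[0],d[1]).round(3),np.linalg.norm(d).round(4))
cv2.imwrite('pics/t_f.png',cv2.resize(c['pixels'][130:235,200:370,::-1],None,fx=4.7,fy=4.7,interpolation=cv2.INTER_CUBIC))
E
python3 tab.py
```

```text
tab ang 0.732 45
lug ang 0.928 0.0528
```

View pics/t_f.png

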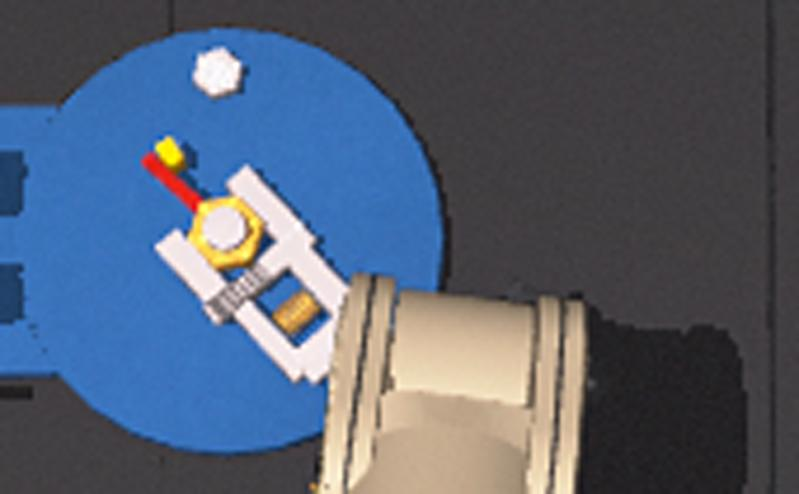

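The tab (150,160 to 195,207) is all but touching the lug (170,153), with about 0.03 rad left.

```bash
for i in 1 2 ; do
python3 -m inch '[[0.001,-0.017,0,0,0,0.033],[0.001,-0.017,0,0,0,0.033],[0,-0.013,0,0,0,0.025],[0,0,0,0,0,0],[0,0,0,0,0,0]]' >/dev/null; python3 f.py; done; python3 tab.py
```

```text
t 21.95 push 4.1 x 2.89 tcp [0.5066 0.0231 0.2015] yaw 0.771 grip 2.0743893831968307
t 22.37 push 4.87 x 1.98 tcp [0.5055 0.0243 0.2016] yaw 0.76 grip 2.6682675629854202
tab ang 0.747 40
lug ang 0.931 0.0523
```

```bash
python3 -m inch '[[0,-0.013,0,0,0,0.02],[0,-0.012,0,0,0,0.02],[0,0,0,0,0,0],[0,0,0,0,0,0],[0,0,0,0,0,0]]' >/dev/null; python3 f.py;  python3 tab.py
```

```text
t 22.83 push 6.18 x 0.97 tcp [0.5048 0.0249 0.2015] yaw 0.755 grip 3.093511015176773
tab ang 0.747 40
lug ang 0.931 0.0523
```

The push rose from 3.3 to 6.2 N over about 2 mm while the tab stopped moving, so the nut is at the stop. I'll back off, open and lift away.

```bash
python3 -m inch '[[0,0.04,0,0,0,0],[0,0.06,0,0,0,0],[0,0.06,0,0,0,0],[0,0.03,0,0,0,0],[0,0,0,0,0,0]]' 0.1 >/dev/null; python3 f.py
python3 -m inch '[[0,0,-0.1,0,0,0],[0,0,-0.2,0,0,0],[0,0,-0.4,0,0,0],[0,0,-0.6,0,0,0],[0,0,-0.9,0,0,0]]' >/dev/null; python3 f.py
python3 -m inch '[[0,0,-0.9,0,0,0],[-0.9,0,-0.2,0,0,0],[-0.9,0,0,0,0,0],[-0.9,0,0,0,0,0],[-0.6,0,0,0,0,0]]' >/dev/null; python3 f.py
python3 -m inch '[[0,0,0,0,0,0],[0,0,0,0,0,0],[0,0,0,0,0,0],[0,0,0,0,0,0],[0,0,0,0,0,0]]' >/dev/null; python3 tab.py
```

```text
t 23.3 push 0.2 x -0.18 tcp [0.5098 0.0195 0.2013] yaw 0.755 grip 0.0
t 23.72 push 0.17 x 0.16 tcp [0.5089 0.0197 0.2892] yaw 0.755 grip 0.0
t 24.13 push -0.49 x -0.44 tcp [ 0.4118 -0.0731  0.3338] yaw 0.754 grip 0.0
tab ang 0.745 41
lug ang 0.931 0.0523
```

View pics/t_f.png

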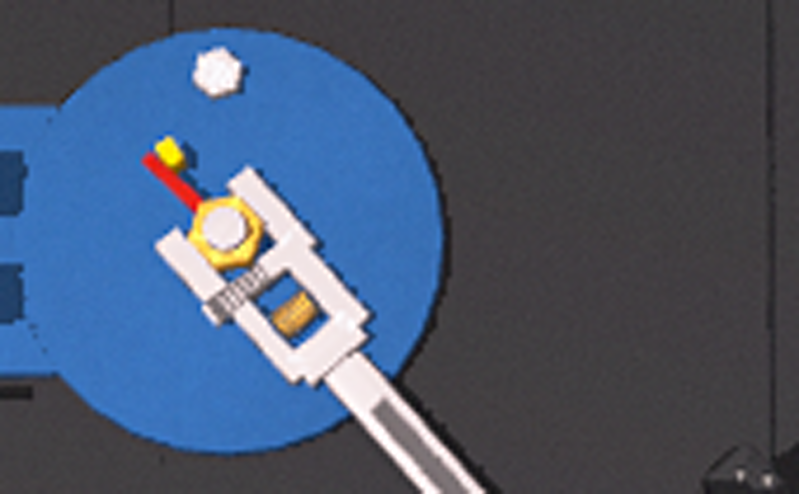

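The tab rests against the lug at about (160,158), the jaws still hug the nut, the arm is clear and nothing else has moved. Handing in.

```bash
python3 -c "
from bench import job
print(job.close_job())"
```

```text
the job is handed in; nothing more can be done
None
```

I closed the jaws until the worm slipped, then swung the wrench clockwise until the red tab met the yellow stop. The push peaked at about 6.2 N there, just over your 6 N guide, and the last picture showed the jaws still snug. I let go, nothing else in that picture had moved, and I handed the job in at about 25 s.

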